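# Lock the chipper's blade carrier with its tapered pin

### The job

Take the tapered lock pin out of the wooden rest and push it, point down, through the brass ring on the potato chipper's bracket and on through the red blade carrier's tongue, whose hole is a few millimetres out of line, so that the taper draws the carrier into line. Go on until the collar meets the brass ring, wherever that happens to be screwed to, press it home there for a moment with about 20 N (never over 40 N), and let go with the collar sitting on the ring. Leave the front mug, the salt cellar and the white ramekin as they stand.

Things in the scene. Friction and masses are not known exactly. Their poses are not given: they have to be found in the camera images.
- lock_pin: Steel tapered pin, 108 mm tall, about 120 g, upright in the rest. Origin at its point (bottom), z up to the grip. From the point: 0-31 mm a cone from 6 to 16 mm diameter (very end blunted to 4 mm), 31-68 mm a 16 mm shank, 68-72 mm a collar of 28 mm diameter, 72-108 mm a round black grip of 20 mm diameter with a red dot on top. Yaw does not matter.
- pin_collar (a point): Centre of the underside of the pin's collar, 68 mm above the point on the pin's axis. Driving the pin through takes about 5 to 15 N downward, then the collar meets the brass ring and stops hard.
- pin_rest: Fixed light wooden block 56x56 mm, 72 mm high, with an upright through hole of 19 mm diameter at its centre; the pin's collar lies on its top. Origin at the centre of its underside.
- chipper: Potato chipper fixed to the worktop: white base 250 (x) by 120 mm (y), origin at the centre of its underside. At its front (-x) a steel bracket plate 60x76x8 mm on two cheeks, top 88 mm above the worktop, pin hole 85 mm in front (-x) of the origin. Behind it the red blade frame (110 mm high, at x = 0), a grey pusher and an end plate with handle loop (116 mm high, at x = +0.11).
- bracket_hole (a point): Centre of the bracket hole at the plate's top face (not the ring's); axes as the chipper (x to its rear, z up). Round through hole of 17 mm diameter in the 8 mm plate, 1 mm chamfer.
- ring_mount: Fixed brass flange (42 mm diameter, 1.5 mm high) round the bracket hole, origin on the hole axis at the plate's top face. It carries a knurled brass stop ring, 33 mm outside, 21 mm bore, whose top stands 2 to 16 mm above the plate: the setting differs each time, is not given, and does not move under load. The collar's underside beds on it; 10 N on it beds the collar, over 40 N is too much.
- tongue_hole (a point): Centre of the hole at the top face of the red carrier's tongue, which lies 2 mm under the bracket plate (10 mm below the bracket's top face) and is 8 mm thick; 17 mm diameter, 1 mm chamfer. It moves with the carrier. Below it is free space down to the base, 72 mm under the bracket's top face.
- carrier (a joint): Slide of the red carrier along the chipper's x, in m: 0 = tongue hole exactly under the bracket hole, positive toward the rear (+x). Starts 4.5 to 6.5 mm out. About 3 N of friction and a spring of 0.7 N per mm toward +6.5 mm resist drawing it into line; the spring pushes it back out when let go. With the pin home it lies within about 1.5 mm of 0 (play in the holes).
- mug_a: White printed mug, 88x125x98 mm, loose, to the left of the rest, the nearer of two mugs. Origin at the centre of its underside.
- salt_cellar: Round wooden salt cellar, 68 mm diameter, 62 mm high, loose, at the right front. Origin at the centre of its underside.
- ramekin_1: White fluted ramekin, 68 mm diameter, 38 mm high, loose, behind the rest to the left. Origin at the centre of its underside.
Mind the look-alikes: they are no part of the job. What is shaped like the pin_rest but green is not meant.

How it is judged:
By the outcome, as a careful person would: the job done as asked, in the order asked, and still so for the second after the job is handed in, with the robot touching nothing.
It also fails if it takes over 48 s, if anything falls off the work surface, if the arm or the gripper's body presses on something with over 40 N, if the wrist force passes 120 N, or if a joint passes its speed limit or range.

### The arm

A 6-joint arm with a two-finger parallel gripper is mounted at the origin on a cart in front of the work surface, level with it; the furniture and walls round the work are solid. World frame = base frame: x ahead of the robot, y to its left, z up, the work surface at z = 0. Lengths are in m, angles in rad, forces in N, time in s.
With the tool pointing down it reaches from about 0.35 to 0.85 m from the base axis. Payload 8.1 kg.
Tool frame: the origin (TCP) lies midway between the tips of the shut fingers; the grasp point (between the pads) lies 19 mm behind it; z points along the fingers, y is the line along which they close (so a half turn about z gives the same grasp; the last joint's range is limited). The gripper opens to 93 mm and grips with 3 to 60 N. Pads are 15 mm wide; open, the fingers measure 128 mm over their backs; the gripper's body (75 mm by 188 mm) begins 65 mm behind the grasp point.
Start: joints at [1.054, 0.13, 1.488, -0, 1.523, -0.085], TCP at [0.251, 0.545, 0.219] pointing down, gripper open.
Joint ranges: [-2.96, 2.96], [-0.89, 2.26], [0.02, 2.5], [-1.34, 4.48], [0, 2.73], [-2.66, 2.66]. Speed limits (rad/s): [2.39, 2.39, 2.79, 3.14, 3.14, 3.14].

### API

Orientations are given as a rotation vector (axis times angle).
In Python, from plant import read_state, read_camera, camera_model, close_job gives the robot as it stands. The module is installed in compiled form; this text tells all that it offers.
- The arm moves only by the tool carry_out, never from a script. Its argument "moves" is a list of rows, each an object of numbers: "jaw": the finger opening in m, from 0 to 0.093; "dx", "dy", "dz": the shift along the tool's x, y, z in m; "yaw": the turn about the tool's z in rad. In form: [{"jaw": .., "dx": .., "dy": .., "dz": .., "yaw": ..}, ...]. A call has 1 to 8 rows; each row shifts and turns the commanded pose from where the row before left it, along the tool's axes as they then stand; what a row does not reach is not made up. A row lasts 1/8 s, in which the tool goes at most 62.5 mm and 10.7 degrees, less where a joint would pass 70% of its speed; a pose out of reach is approached as far as the arm can. A call is refused whole if a number of a shift passes 0.0625 or a number of a turn 0.188, either way. A call with a gripper value outside its range is refused whole. The fingers move at their own pace and stop on an object; "grip_force" is the grip in N (left out, the last holds). Time passes only in rows, so rows that do not move let the fingers close. It gives the time, the measured TCP pose, the force, the opening and the grip force at its end, in the units of the state.
- read_state(): the state, without advancing time (a new reading comes with each control period).
- read_camera(name): name is "scene" or "side" or "wrist"; returns the picture (420x560x3 uint8, red, green, blue); there is no depth.
- camera_model(name): a dict with "camera_matrix" (3x3 intrinsics, pixels), "k1" (the pictures are not rectified: a ray, as slopes to the right and down, at radius r is drawn at 1 + k1 r^2 times it, then the intrinsics apply), "view" (4x4, takes a point from world to camera coordinates). Camera axes: x right, y up, looking along -z (the intrinsics and any distortion apply to the point x, -y, -z); pixel columns grow to the right and rows downward; lengths in m; the calibration is good to about 2 mm. A picture is of the moment at which its call begins: read the wrist's pose just before it. camera_model takes no time and is no camera call; for the wrist camera it gives the pose at the moment of the call.
- close_job(): hands the job in; it is judged then, once.
The state is a dict: "t": time; "q": joint angles; "dq": joint speeds; "joint_torque": joint torques, N m; "tool_pos": TCP position; "orientation": TCP orientation; "force": force on the tool from outside, world axes, zero at the start; "wrist_torque": the same for the moment, N m; "opening": finger opening in m; "gripper_force": force on a finger pad.
Only numpy, scipy, OpenCV 4.12 (cv2) and the standard library are available. Lean on these libraries where they do the work, as an engineer would, in place of code of your own. Each camera call takes 0.05 s, during which the arm holds its last target. There are 200 camera calls.

## Working session

There is one attempt and no reset: what is moved stays moved. The work goes in short steps, Python scripts to look and compute and a tool call to move; the robot and the scene stay as the last step left them, time stands still between calls to the robot, and variables do not carry over. Pictures are saved under pics/ and viewed, at most 12 in all, crops included, and the job is handed in when it is done.

Besides the shell and the picture viewer there is one more tool, called after "Request:" as name([rows], argument=value, ...), one row to a line, values as JSON. carry_out: Moves the arm, as the interface text tells. Its arguments: {"type":"object","properties":{"moves":{"type":"array","items":{"type":"object","properties":{"jaw":{"type":"number"},"dx":{"type":"number"},"dy":{"type":"number"},"dz":{"type":"number"},"yaw":{"type":"number"}}}},"grip_force":{"type":"number"}},"required":["moves"]}

```bash
mkdir -p pics; cat > h.py <<'E'
import numpy as np, cv2
from plant import *
def snap(n,f):
    m=camera_model(n); im=read_camera(n); np.savez('pics/'+f+'.npz',im=im,K=m['camera_matrix'],k1=m['k1'],V=m['view'])
    cv2.imwrite('pics/'+f+'.png',cv2.cvtColor(im,cv2.COLOR_RGB2BGR)); return im
def load(f): return np.load('pics/'+f+'.npz')
def ray(f,u,v):
    d=load(f);K=d['K'];V=d['V']
    p=cv2.undistortPoints(np.array([[[u,v]]],float),K,np.array([float(d['k1']),0,0,0]))[0,0]
    R=V[:3,:3];c=-R.T@V[:3,3]; r=R.T@np.array([p[0],-p[1],-1]); return c,r/np.linalg.norm(r)
def atz(f,u,v,z):
    c,r=ray(f,u,v); return c+r*(z-c[2])/r[2]
def tri(*obs):
    A=0;b=0
    for o in obs:
        c,r=ray(*o);P=np.eye(3)-np.outer(r,r);A=A+P;b=b+P@c
    x=np.linalg.solve(A,b); return x,[np.linalg.norm((np.eye(3)-np.outer(ray(*o)[1],ray(*o)[1]))@(x-ray(*o)[0]))*1e3 for o in obs]
def proj(f,p):
    d=load(f);q=d['V'][:3,:3]@np.array(p)+d['V'][:3,3];x,y=q[0]/-q[2],-q[1]/-q[2];s=1+d['k1']*(x*x+y*y)
    return (d['K']@np.array([x*s,y*s,1]))[:2]
E
python3 - <<'E'
from h import *
a=snap('scene','s0');b=snap('side','d0');c=snap('wrist','w0')
for n in('s0','d0','w0'):
    V=load(n)['V'];print(n,-V[:3,:3].T@V[:3,3],load(n)['K'][0,0],load(n)['k1'])
s=read_state();print({k:np.round(v,3) for k,v in s.items()})
E
```

```text
s0 [-0.10619873 -0.61708483  0.71648104] 423.8411867424359 0.04415633102130147
d0 [-0.20638341  0.95203286  0.52006855] 421.1993794195421 0.0004487974320259115
w0 [0.18165386 0.57545476 0.38355862] 345.1697668511614 0.030418750371744265
{'t': np.float64(0.15), 'q': array([ 1.054,  0.131,  1.489,  0.   ,  1.523, -0.085]), 'dq': array([-0.002, -0.001, -0.002, -0.   ,  0.   ,  0.002]), 'joint_torque': array([ 1.0000e-03, -5.6048e+01, -4.9233e+01,  7.7000e-02,  3.1000e-02,
       -0.0000e+00]), 'tool_pos': array([0.251, 0.545, 0.218]), 'orientation': array([-6.730e-01, -3.068e+00,  2.000e-03]), 'force': array([-0.931,  0.115,  0.467]), 'wrist_torque': array([ 0.005, -0.052,  0.046]), 'gripper_force': np.float64(0.0), 'opening': np.float64(0.093)}
```

View pics/s0.png

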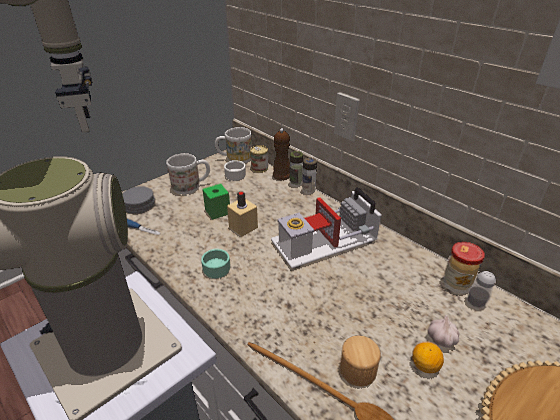

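View pics/d0.png

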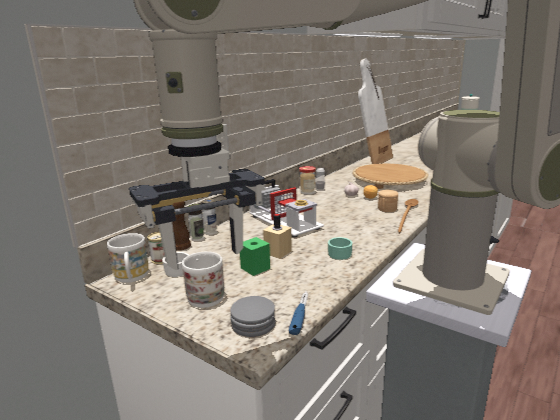

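The scene view shows the wooden rest with the pin at about (241,200), the brass ring at (295,222), and the green decoy at (216,200). The side view shows the rest at (277,240) and the ring at (301,203). I'll enlarge both.

```bash
python3 - <<'E'
from h import *
a=cv2.imread('pics/s0.png')[180:280,220:320];b=cv2.imread('pics/d0.png')[175:275,235:335]
f=lambda x:cv2.resize(x,(400,400),interpolation=cv2.INTER_CUBIC)
cv2.imwrite('pics/c0.png',np.hstack([f(a),f(b)]))
E
```

```text
(no output)
```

View pics/c0.png

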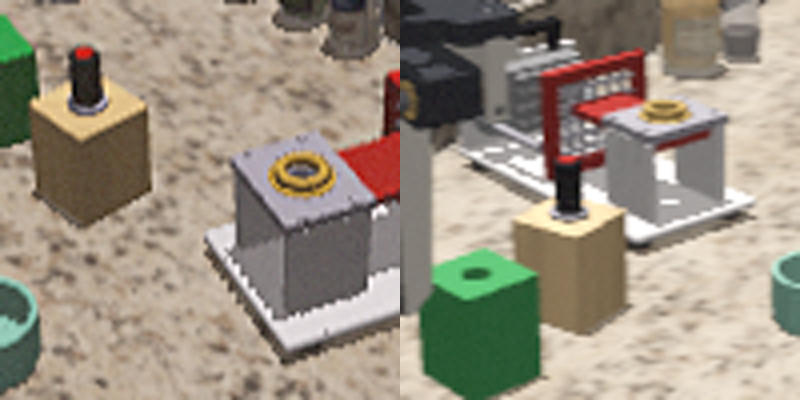

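Enlarged, the pin top is at scene (241.2,192.3) and side (276.7,214.6). The ring centre is at scene (295.7,223) and side (301.3,202).

```bash
python3 - <<'E'
from h import *
np.set_printoptions(precision=4,suppress=True)
print('pintop',tri(('s0',241.2,192.3),('d0',276.7,214.6)),atz('s0',241.2,192.3,.112),atz('d0',276.7,214.6,.112))
print('ring',tri(('s0',295.7,223),('d0',301.3,202)),atz('s0',295.7,223,.095),atz('d0',301.3,202,.095))
# rest top corners scene
for u,v in((32,100),(100,63),(150,95),(82,140)):print(atz('s0',220+u/4,180+v/4,.072)[:2])
for u,v in((232,163),(318,133),(373,205),(285,236)):print('plate',atz('s0',220+u/4,180+v/4,.088)[:2])
from scipy.spatial.transform import Rotation as R
s=read_state();print(R.from_rotvec(s['orientation']).as_matrix())
V=load('w0')['V'];T=np.eye(4);T[:3,:3]=R.from_rotvec(s['orientation']).as_matrix();T[:3,3]=s['tool_pos'];print(V@T)
E
```

```text
pintop (array([0.4409, 0.1142, 0.1108]), [np.float64(2.023829053284507), np.float64(2.023829053284393)]) [0.4425 0.1149 0.112 ] [0.4353 0.1195 0.112 ]
ring (array([ 0.4729, -0.0533,  0.0894]), [np.float64(0.9812642211907243), np.float64(0.9812642211906508)]) [ 0.4691 -0.0575  0.095 ] [ 0.4623 -0.0387  0.095 ]
[0.4155 0.1403]
[0.4757 0.1431]
[0.4757 0.0911]
[0.4117 0.0832]
plate [ 0.4505 -0.0153]
plate [ 0.5104 -0.0297]
plate [ 0.4831 -0.102 ]
plate [ 0.4256 -0.0868]
[[-0.9082  0.4185 -0.0007]
 [ 0.4185  0.9082 -0.0012]
 [ 0.0002 -0.0014 -1.    ]]
[[-0.0019  1.     -0.0005  0.0012]
 [ 0.9627  0.002   0.2704 -0.0282]
 [ 0.2704  0.0001 -0.9627 -0.18  ]
 [ 0.      0.      0.      1.    ]]
```

View pics/w0.png

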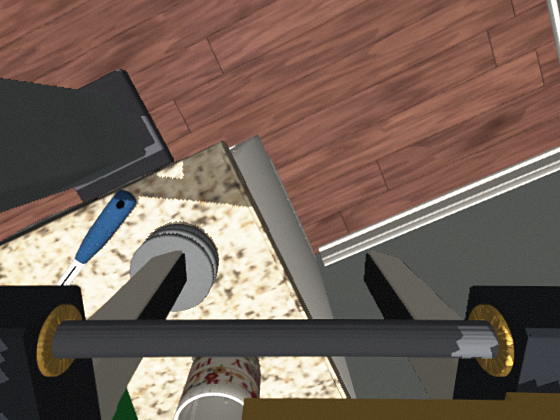

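The wrist view shows only the floor and mug at this pose; the fingers frame the area around (280,264). I'll move over the pin at a safe height and look again.

Request:
carry_out([
  {"dx": -0.044,"dy": -0.039},
  {"dx": -0.044,"dy": -0.039},
  {"dx": -0.044,"dy": -0.039},
  {"dx": -0.044,"dy": -0.039},
  {"dx": -0.044,"dy": -0.039},
  {"dx": -0.044,"dy": -0.039},
  {"dx": -0.044,"dy": -0.039},
  {"dx": -0.044,"dy": -0.038},
])

```text
invalid input at $.moves[0]: expected keys jaw, dx, dy, dz, yaw
```

Request:
carry_out([
  {"yaw": -0.135},
  {},
])

```text
invalid input at $.moves[0]: expected keys jaw, dx, dy, dz, yaw
```

```bash
python3 - <<'E'
from h import *
s=read_state();print(s['t'],s['tool_pos'],s['force'],s['q']);snap('wrist','w1');print(proj('w1',(.441,.115,.112)),proj('w1',(.469,-.056,.095)))
E
```

```text
0.15 [0.25087029 0.54457439 0.2178566 ] [-0.93112055  0.11479882  0.46748926] [ 1.05358106e+00  1.30987785e-01  1.48897773e+00  3.92014722e-05
  1.52301413e+00 -8.54180813e-02]
[-19.91829268 538.28058697] [-121.06271373  589.39017265]
```

View pics/w1.png

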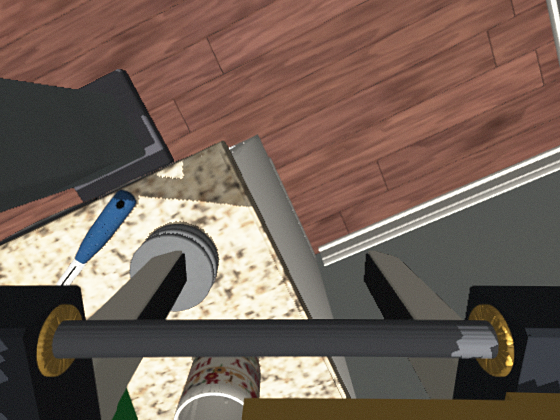

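The moves were refused because every row needs all five keys, so the view hasn't changed.

Request:
carry_out([
  {"jaw": 0.093,"dx": -0.044,"dy": -0.039,"dz": 0,"yaw": 0},
  {"jaw": 0.093,"dx": -0.044,"dy": -0.039,"dz": 0,"yaw": 0},
  {"jaw": 0.093,"dx": -0.044,"dy": -0.039,"dz": 0,"yaw": 0},
  {"jaw": 0.093,"dx": -0.044,"dy": -0.039,"dz": 0,"yaw": 0},
  {"jaw": 0.093,"dx": -0.044,"dy": -0.039,"dz": 0,"yaw": 0},
  {"jaw": 0.093,"dx": -0.044,"dy": -0.039,"dz": 0,"yaw": 0},
  {"jaw": 0.093,"dx": -0.044,"dy": -0.039,"dz": 0,"yaw": 0},
  {"jaw": 0.093,"dx": -0.044,"dy": -0.038,"dz": 0,"yaw": 0},
])

```text
t: 1.2
tool_pos: [0.441, 0.1133, 0.2188]
orientation: [0.673, 3.068, 0.001]
force: [1.2, 1.5, -0.4]
opening: 0.093
gripper_force: 0.0
```

Request:
carry_out([
  {"jaw": 0.093,"dx": 0,"dy": 0,"dz": 0,"yaw": -0.135},
  {"jaw": 0.093,"dx": 0,"dy": 0,"dz": 0,"yaw": 0},
])

```text
t: 1.45
tool_pos: [0.4407, 0.1145, 0.2185]
orientation: [-0.468, -3.106, 0.0]
force: [0.1, 0.1, 0.8]
opening: 0.0925
gripper_force: 0.0
```

```bash
python3 - <<'E'
from h import *
s=read_state();print(s['t'],s['tool_pos'],s['force'],s['q']);snap('wrist','w2');print(proj('w2',(.441,.115,.112)),proj('w2',(.469,-.056,.095)))
E
```

```text
1.45 [0.44068605 0.11446027 0.218486  ] [0.13624646 0.09482898 0.80839642] [ 1.41351897e-01 -2.71008580e-01  1.87110404e+00  9.04193742e-05
  1.54184802e+00 -1.13018324e+00]
[276.7122406  213.74088514] [107.88005536 289.97077469]
```

View pics/w2.png

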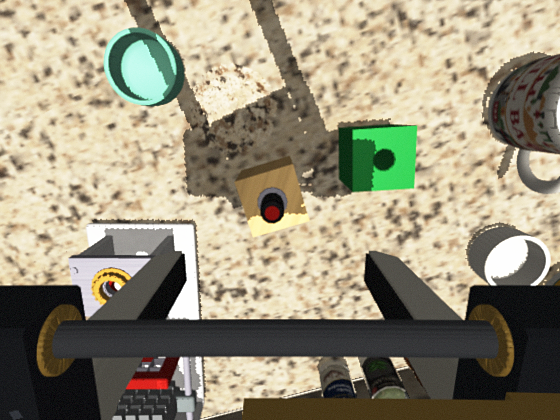

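The red dot on the pin is at about (271.5,212), and the ring (partly hidden) is near (110,284). The rest looks clear for the fingers.

```bash
python3 - <<'E'
from h import *
from scipy.spatial.transform import Rotation as R
im=load('w2')['im'].astype(int)[195:235,250:295];m=(im[...,0]>110)&(im[...,1]<60)&(im[...,2]<60)
v,u=np.nonzero(m);print(len(u),u.mean()+250,v.mean()+195)
u0,v0=u.mean()+250,v.mean()+195
p=atz('w2',u0,v0,.112);s=read_state();M=R.from_rotvec(s['orientation']).as_matrix()
print(p,tri(('w2',u0,v0),('s0',241.2,192.3),('d0',276.7,214.6)),'tool delta',M.T@(p-s['tool_pos']))
print(atz('w2',110,285,.09),atz('w2',110,285,.1));print(M)
E
```

```text
144 271.72222222222223 212.77777777777777
[0.43900539 0.11134107 0.112     ] (array([0.44025457, 0.11276697, 0.11103263]), [np.float64(1.8079275514735997), np.float64(2.5568444527592433), np.float64(2.1258694969311653)]) tool delta [ 0.00027371 -0.00403913  0.10651677]
[ 0.46664835 -0.05534196  0.09      ] [ 0.46329299 -0.04884467  0.1       ]
[[-9.55339158e-01  2.95511420e-01 -3.06211106e-04]
 [ 2.95511400e-01  9.55339207e-01  1.10078928e-04]
 [ 3.25065056e-04  1.46738380e-05 -9.99999947e-01]]
```

Request:
carry_out([
  {"jaw": 0.093,"dx": 0,"dy": -0.004,"dz": 0.035,"yaw": 0},
  {"jaw": 0.07,"dx": 0,"dy": 0,"dz": 0.035,"yaw": 0},
  {"jaw": 0.05,"dx": 0,"dy": 0,"dz": 0.035,"yaw": 0},
  {"jaw": 0.05,"dx": 0,"dy": 0,"dz": 0.025,"yaw": 0},
  {"jaw": 0.05,"dx": 0,"dy": 0,"dz": 0.0095,"yaw": 0},
  {"jaw": 0.05,"dx": 0,"dy": 0,"dz": 0,"yaw": 0},
], grip_force=50)

```text
t: 2.25
tool_pos: [0.439, 0.1119, 0.079]
orientation: [-0.464, -3.106, 0.0]
force: [-0.2, -0.2, 1.3]
opening: 0.0511
gripper_force: 0.0
```

Request:
carry_out([
  {"jaw": 0.015,"dx": 0,"dy": 0,"dz": 0,"yaw": 0},
  {"jaw": 0.015,"dx": 0,"dy": 0,"dz": 0,"yaw": 0},
  {"jaw": 0.015,"dx": 0,"dy": 0,"dz": 0,"yaw": 0},
  {"jaw": 0.015,"dx": 0,"dy": 0,"dz": 0,"yaw": 0},
], grip_force=50)

```text
t: 2.75
tool_pos: [0.4398, 0.1114, 0.0796]
orientation: [0.465, 3.106, 0.0]
force: [-0.5, 0.3, 2.9]
opening: 0.0193
gripper_force: 50.0
```

Request:
carry_out([
  {"jaw": 0.015,"dx": 0,"dy": 0,"dz": -0.02,"yaw": 0},
  {"jaw": 0.015,"dx": 0,"dy": 0,"dz": -0.03,"yaw": 0},
  {"jaw": 0.015,"dx": 0,"dy": 0,"dz": -0.04,"yaw": 0},
  {"jaw": 0.015,"dx": 0,"dy": 0,"dz": -0.04,"yaw": 0},
  {"jaw": 0.015,"dx": 0,"dy": 0,"dz": -0.02,"yaw": 0},
  {"jaw": 0.015,"dx": 0,"dy": 0,"dz": 0,"yaw": 0},
])

```text
t: 3.5
tool_pos: [0.4405, 0.1115, 0.2308]
orientation: [0.464, 3.104, 0.001]
force: [0.3, -0.0, -1.2]
opening: 0.0193
gripper_force: 50.0
```

```bash
python3 - <<'E'
from h import *
from scipy.spatial.transform import Rotation as R
s=read_state();M=R.from_rotvec(s['orientation']).as_matrix();print(s['t'],s['tool_pos'],s['force'],s['opening'])
for z in(.09,.095,.1):print(M.T@(np.array([.468,-.056,z])-s['tool_pos']))
E
```

```text
3.5 [0.44049048 0.11145005 0.23080465] [ 0.25092387 -0.04534472 -1.19680941] 0.019258038662482158
[-0.07486682 -0.15226946  0.14082335]
[-0.07488225 -0.15226246  0.13582338]
[-0.07489767 -0.15225547  0.13082341]
```

Request:
carry_out([
  {"jaw": 0.015,"dx": -0.015,"dy": -0.03,"dz": 0,"yaw": 0},
  {"jaw": 0.015,"dx": -0.015,"dy": -0.03,"dz": 0,"yaw": 0},
  {"jaw": 0.015,"dx": -0.015,"dy": -0.03,"dz": 0,"yaw": 0},
  {"jaw": 0.015,"dx": -0.015,"dy": -0.03,"dz": 0,"yaw": 0},
  {"jaw": 0.015,"dx": -0.015,"dy": -0.032,"dz": 0.01,"yaw": 0},
  {"jaw": 0.015,"dx": 0,"dy": 0,"dz": 0,"yaw": 0},
  {"jaw": 0.015,"dx": 0,"dy": 0,"dz": 0,"yaw": 0},
])

```text
t: 4.38
tool_pos: [0.466, -0.0555, 0.2179]
orientation: [-0.465, -3.105, -0.001]
force: [-0.4, -1.0, -0.9]
opening: 0.0195
gripper_force: 50.0
```

```bash
python3 - <<'E'
from h import *
s=read_state();print(s['t'],s['tool_pos'],s['force'],s['opening'],s['orientation'])
snap('wrist','w3');snap('scene','s3');snap('side','d3')
cv2.imwrite('pics/c3.png',cv2.resize(cv2.imread('pics/w3.png')[140:300,180:380],(750,600),interpolation=cv2.INTER_CUBIC))
a=cv2.imread('pics/s3.png')[180:280,240:340];b=cv2.imread('pics/d3.png')[140:240,250:350]
f=lambda x:cv2.resize(x,(400,400),interpolation=cv2.INTER_CUBIC)
cv2.imwrite('pics/c3b.png',np.hstack([f(a),f(b)]))
E
```

```text
4.375 [ 0.46600504 -0.05546805  0.21790178] [-0.44658336 -0.99007885 -0.90309004] 0.019545765330863177 [-4.65142747e-01 -3.10469837e+00 -9.90496650e-04]
```

View pics/c3.png

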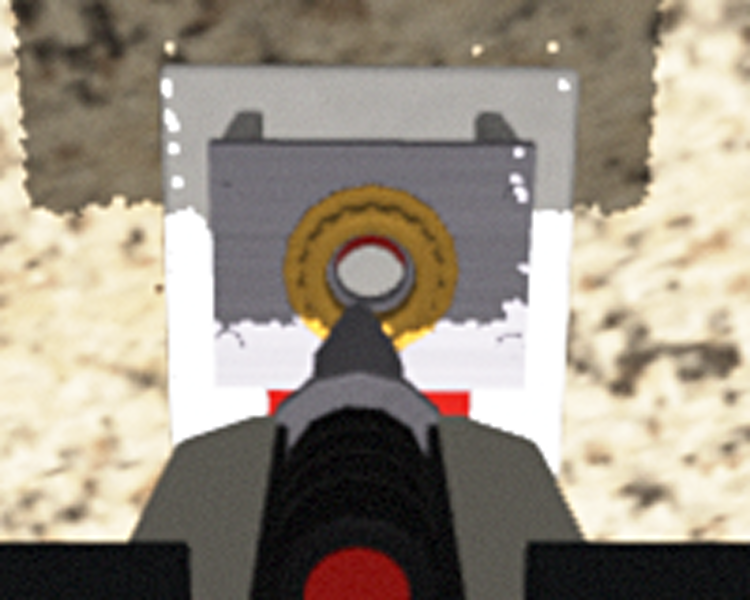

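View pics/c3b.png

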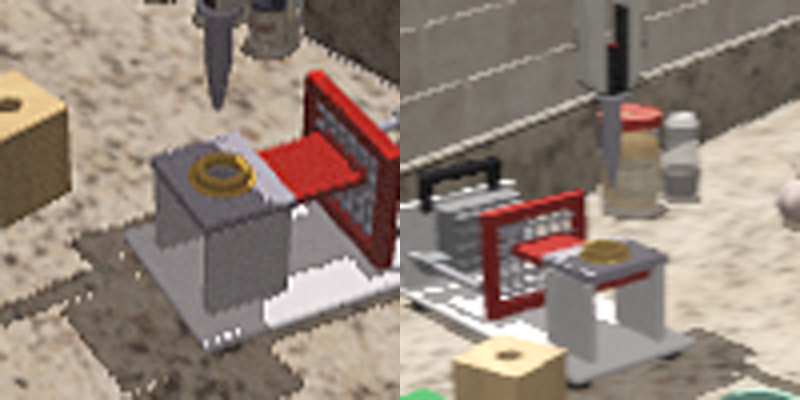

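The wrist crop shows the hole centre at about (279,213) and the pin tip at (276.8,221.3). The scene crop puts the tip at (294.5,206.6) and the ring at (295.5,223.2). The side crop puts the tip at (303.3,185.7) and the ring at (301.3,202.6).

```bash
python3 - <<'E'
from h import *
np.set_printoptions(precision=4,suppress=True)
from scipy.spatial.transform import Rotation as R
s=read_state();M=R.from_rotvec(s['orientation']).as_matrix();print(M[:,2])
hole=('w3',278.9,213.1);tip=('w3',276.8,221.3)
h=atz(*hole,.088);t=atz(*tip,.1427);print('hole',h,'tip',t,'wrist diff tool',M.T@(h-t))
print('axis',s['tool_pos']-.0752*-M[:,2])
print('tip tri',tri(tip,('s3',294.5,206.6),('d3',303.3,185.7)),tri(('s3',294.5,206.6),('d3',303.3,185.7)))
print('ring tri',tri(('s3',295.5,223.2),('d3',301.3,202.6)))
for z in(.091,.095,.1):
  print(z,atz('s3',295.5,223.2,z),atz('d3',301.3,202.6,z))
for c,a,b in(('s3',(294.5,206.6),(295.5,223.2)),('d3',(303.3,185.7),(301.3,202.6))):
  print(c,'tip@',atz(c,*a,.1427))
E
```

```text
[-0.0001  0.0003 -1.    ]
hole [ 0.4724 -0.0546  0.088 ] tip [ 0.4633 -0.0541  0.1427] wrist diff tool [-0.0089  0.0022  0.0547]
axis [ 0.4666 -0.055   0.1438]
tip tri (array([ 0.465 , -0.0545,  0.1422]), [np.float64(1.5040516038708356), np.float64(1.7503070257175724), np.float64(0.5370552254918151)]) (array([ 0.466 , -0.0548,  0.1422]), [np.float64(0.9412373586953673), np.float64(0.94123735869535)])
ring tri (array([ 0.4728, -0.0526,  0.088 ]), [np.float64(1.3736110493051623), np.float64(1.373611049305117)])
0.091 [ 0.4719 -0.0542  0.091 ] [ 0.4656 -0.0435  0.091 ]
0.095 [ 0.4682 -0.0578  0.095 ] [ 0.4593 -0.0342  0.095 ]
0.1 [ 0.4635 -0.0623  0.1   ] [ 0.4515 -0.0226  0.1   ]
s3 tip@ [ 0.4668 -0.0545  0.1427]
d3 tip@ [ 0.4633 -0.0517  0.1427]
```

Request:
carry_out([
  {"jaw": 0.015,"dx": -0.006,"dy": 0.0025,"dz": 0.02,"yaw": 0},
  {"jaw": 0.015,"dx": 0,"dy": 0,"dz": 0.013,"yaw": 0},
  {"jaw": 0.015,"dx": 0,"dy": 0,"dz": 0,"yaw": 0},
  {"jaw": 0.015,"dx": 0,"dy": 0,"dz": 0,"yaw": 0},
])

```text
t: 5.03
tool_pos: [0.4733, -0.0552, 0.1867]
orientation: [0.464, 3.107, -0.0]
force: [-0.3, 0.0, -1.3]
opening: 0.0189
gripper_force: 50.0
```

```bash
python3 - <<'E'
from h import *
s=read_state();print(s['t'],s['tool_pos'],s['force'],s['opening'])
snap('wrist','w4');snap('scene','s4');snap('side','d4')
a=cv2.imread('pics/s4.png')[190:270,255:335];b=cv2.imread('pics/d4.png')[160:240,260:340];c=cv2.imread('pics/w4.png')[170:250,240:320]
f=lambda x,n:cv2.resize(x,(n,n),interpolation=cv2.INTER_CUBIC)
cv2.imwrite('pics/c4.png',np.hstack([f(c,480),np.vstack([f(a,240),f(b,240)])]))
E
```

```text
5.025 [ 0.47329365 -0.05515848  0.18666834] [-0.3102138   0.01292136 -1.26203632] 0.018894049181902045
```

View pics/c4.png

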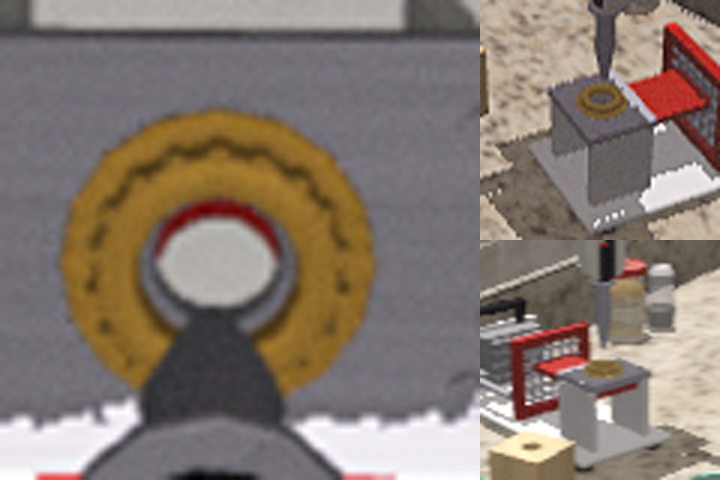

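The wrist crop puts the hole centre at about (276.6,214.7) and the tip at about (275.3,221.7), with the tip's far edge showing.

```bash
python3 - <<'E'
from h import *
np.set_printoptions(precision=4,suppress=True)
from scipy.spatial.transform import Rotation as R
s=read_state();M=R.from_rotvec(s['orientation']).as_matrix()
h=atz('w4',276.6,214.7,.088);t=atz('w4',275.3,221.7,.1115);print(h,t,M.T@(h-t)+[.002,0,0],M.T@(h-s['tool_pos']))
# scene: ring (600/3..), tip
for n,tp,rg in(('s4',(255+124/3,190+78/3),(255+122/3,190+100/3)),('d4',(260+123/3,160+107/3),(260+122/3,160+128/3))):
  a=atz(n,*tp,.1115);b=atz(n,*rg,.091);print(n,a,b,M.T@(b-a))
E
```

```text
[ 0.4723 -0.0544  0.088 ] [ 0.4707 -0.055   0.1115] [0.0007 0.0011 0.0235] [0.0016 0.0006 0.0989]
s4 [ 0.4741 -0.0542  0.1115] [ 0.4718 -0.0548  0.091 ] [ 0.002  -0.0013  0.0205]
d4 [ 0.4689 -0.0472  0.1115] [ 0.4669 -0.042   0.091 ] [0.0034 0.0044 0.0205]
```

Request:
carry_out([
  {"jaw": 0.015,"dx": 0.0005,"dy": 0.0008,"dz": 0.01,"yaw": 0},
  {"jaw": 0.015,"dx": 0,"dy": 0,"dz": 0.01,"yaw": 0},
  {"jaw": 0.015,"dx": 0,"dy": 0,"dz": 0.008,"yaw": 0},
  {"jaw": 0.015,"dx": 0,"dy": 0,"dz": 0,"yaw": 0},
])

```text
t: 5.68
tool_pos: [0.4721, -0.0542, 0.1569]
orientation: [-0.464, -3.105, -0.0]
force: [0.6, -0.2, -0.4]
opening: 0.0193
gripper_force: 50.0
```

Request:
carry_out([
  {"jaw": 0.015,"dx": 0,"dy": 0,"dz": 0.003,"yaw": 0},
  {"jaw": 0.015,"dx": 0,"dy": 0,"dz": 0.003,"yaw": 0},
  {"jaw": 0.015,"dx": 0,"dy": 0,"dz": 0.003,"yaw": 0},
  {"jaw": 0.015,"dx": 0,"dy": 0,"dz": 0,"yaw": 0},
])

```text
t: 6.18
tool_pos: [0.4728, -0.0544, 0.1489]
orientation: [-0.464, -3.107, -0.0]
force: [-0.2, -0.1, -1.9]
opening: 0.0197
gripper_force: 50.0
```

Request:
carry_out([
  {"jaw": 0.015,"dx": 0,"dy": 0,"dz": 0.003,"yaw": 0},
  {"jaw": 0.015,"dx": 0,"dy": 0,"dz": 0.003,"yaw": 0},
  {"jaw": 0.015,"dx": 0,"dy": 0,"dz": 0,"yaw": 0},
])

```text
t: 6.55
tool_pos: [0.473, -0.0544, 0.1429]
orientation: [0.465, 3.107, -0.0]
force: [1.5, -0.4, -1.8]
opening: 0.0192
gripper_force: 50.0
```

Request:
carry_out([
  {"jaw": 0.015,"dx": 0,"dy": 0,"dz": 0.003,"yaw": 0},
  {"jaw": 0.015,"dx": 0,"dy": 0,"dz": 0.003,"yaw": 0},
  {"jaw": 0.015,"dx": 0,"dy": 0,"dz": 0,"yaw": 0},
])

```text
t: 6.92
tool_pos: [0.4733, -0.0545, 0.1372]
orientation: [0.464, 3.106, -0.0]
force: [2.8, 0.1, -1.7]
opening: 0.0189
gripper_force: 50.0
```

Request:
carry_out([
  {"jaw": 0.015,"dx": 0,"dy": 0,"dz": 0.002,"yaw": 0},
  {"jaw": 0.015,"dx": 0,"dy": 0,"dz": 0.002,"yaw": 0},
  {"jaw": 0.015,"dx": 0,"dy": 0,"dz": 0,"yaw": 0},
])

```text
t: 7.3
tool_pos: [0.4731, -0.0544, 0.1335]
orientation: [0.464, 3.107, 0.0]
force: [0.6, -0.3, 4.7]
opening: 0.0193
gripper_force: 50.0
```

Request:
carry_out([
  {"jaw": 0.015,"dx": 0,"dy": 0,"dz": 0.002,"yaw": 0},
  {"jaw": 0.015,"dx": 0,"dy": 0,"dz": 0,"yaw": 0},
])

```text
t: 7.55
tool_pos: [0.473, -0.0543, 0.1313]
orientation: [0.464, 3.107, 0.0]
force: [1.2, 0.7, 4.5]
opening: 0.0193
gripper_force: 50.0
```

```bash
python3 -c "
from h import *
s=read_state();print(s['force'],s['wrist_torque'],s['tool_pos'])"
```

```text
[1.1603368  0.66291594 4.50822605] [ 0.14815463 -0.14024612 -0.04854826] [ 0.47297488 -0.05429439  0.1313334 ]
```

Going well, with forces low. Continuing.

Request:
carry_out([
  {"jaw": 0.015,"dx": 0,"dy": 0,"dz": 0.002,"yaw": 0},
  {"jaw": 0.015,"dx": 0,"dy": 0,"dz": 0.002,"yaw": 0},
  {"jaw": 0.015,"dx": 0,"dy": 0,"dz": 0,"yaw": 0},
])

```text
t: 7.92
tool_pos: [0.4729, -0.0543, 0.1273]
orientation: [-0.464, -3.107, -0.0]
force: [-0.2, 0.8, 4.4]
opening: 0.0192
gripper_force: 50.0
```

Request:
carry_out([
  {"jaw": 0.015,"dx": 0,"dy": 0,"dz": 0.002,"yaw": 0},
  {"jaw": 0.015,"dx": 0,"dy": 0,"dz": 0.002,"yaw": 0},
  {"jaw": 0.015,"dx": 0,"dy": 0,"dz": 0,"yaw": 0},
])

```text
t: 8.3
tool_pos: [0.473, -0.0543, 0.1234]
orientation: [0.464, 3.107, 0.0]
force: [-0.7, 0.9, 6.1]
opening: 0.0192
gripper_force: 50.0
```

Request:
carry_out([
  {"jaw": 0.015,"dx": 0,"dy": 0,"dz": 0.003,"yaw": 0},
  {"jaw": 0.015,"dx": 0,"dy": 0,"dz": 0.003,"yaw": 0},
  {"jaw": 0.015,"dx": 0,"dy": 0,"dz": 0.003,"yaw": 0},
  {"jaw": 0.015,"dx": 0,"dy": 0,"dz": 0,"yaw": 0},
])

```text
t: 8.8
tool_pos: [0.4728, -0.0543, 0.1141]
orientation: [-0.464, -3.107, -0.0]
force: [1.3, 0.7, 4.3]
opening: 0.0194
gripper_force: 50.0
```

Request:
carry_out([
  {"jaw": 0.015,"dx": 0,"dy": 0,"dz": 0.0015,"yaw": 0},
  {"jaw": 0.015,"dx": 0,"dy": 0,"dz": 0.0015,"yaw": 0},
  {"jaw": 0.015,"dx": 0,"dy": 0,"dz": 0,"yaw": 0},
])

```text
t: 9.18
tool_pos: [0.4729, -0.0543, 0.1113]
orientation: [-0.464, -3.107, -0.0]
force: [-0.6, 0.5, 5.4]
opening: 0.0188
gripper_force: 50.0
```

Request:
carry_out([
  {"jaw": 0.015,"dx": 0,"dy": 0,"dz": 0.0015,"yaw": 0},
  {"jaw": 0.015,"dx": 0,"dy": 0,"dz": 0.0015,"yaw": 0},
  {"jaw": 0.015,"dx": 0,"dy": 0,"dz": 0,"yaw": 0},
])

```text
t: 9.55
tool_pos: [0.4729, -0.0542, 0.1083]
orientation: [-0.464, -3.107, -0.0]
force: [-0.4, 1.9, 5.3]
opening: 0.0192
gripper_force: 50.0
```

Request:
carry_out([
  {"jaw": 0.015,"dx": 0,"dy": 0,"dz": 0.001,"yaw": 0},
  {"jaw": 0.015,"dx": 0,"dy": 0,"dz": 0.001,"yaw": 0},
  {"jaw": 0.015,"dx": 0,"dy": 0,"dz": 0,"yaw": 0},
])

```text
t: 9.93
tool_pos: [0.4729, -0.0543, 0.1063]
orientation: [-0.464, -3.107, -0.0]
force: [-0.5, 0.5, 5.5]
opening: 0.0195
gripper_force: 50.0
```

Request:
carry_out([
  {"jaw": 0.015,"dx": 0,"dy": 0,"dz": 0.001,"yaw": 0},
  {"jaw": 0.015,"dx": 0,"dy": 0,"dz": 0.001,"yaw": 0},
  {"jaw": 0.015,"dx": 0,"dy": 0,"dz": 0,"yaw": 0},
])

```text
t: 10.3
tool_pos: [0.4729, -0.0543, 0.1043]
orientation: [-0.464, -3.107, -0.0]
force: [-0.8, 0.6, 6.1]
opening: 0.0188
gripper_force: 50.0
```

Request:
carry_out([
  {"jaw": 0.015,"dx": 0,"dy": 0,"dz": 0.001,"yaw": 0},
  {"jaw": 0.015,"dx": 0,"dy": 0,"dz": 0,"yaw": 0},
])

```text
t: 10.55
tool_pos: [0.4729, -0.0543, 0.1034]
orientation: [-0.464, -3.107, -0.0]
force: [-1.0, 1.6, 5.8]
opening: 0.0195
gripper_force: 50.0
```

Request:
carry_out([
  {"jaw": 0.015,"dx": 0,"dy": 0,"dz": 0.001,"yaw": 0},
  {"jaw": 0.015,"dx": 0,"dy": 0,"dz": 0,"yaw": 0},
])

```text
t: 10.8
tool_pos: [0.473, -0.0543, 0.1032]
orientation: [0.464, 3.107, 0.0]
force: [-4.2, 1.5, 13.8]
opening: 0.0193
gripper_force: 50.0
```

Request:
carry_out([
  {"jaw": 0.015,"dx": 0,"dy": 0,"dz": 0.0005,"yaw": 0},
  {"jaw": 0.015,"dx": 0,"dy": 0,"dz": 0,"yaw": 0},
])

```text
t: 11.05
tool_pos: [0.4731, -0.0543, 0.1031]
orientation: [0.464, 3.107, 0.0]
force: [-6.0, 2.6, 17.7]
opening: 0.0191
gripper_force: 50.0
```

```bash
python3 - <<'E'
from h import *
s=read_state();print(s['t'],s['tool_pos'],s['force'],s['wrist_torque'])
snap('wrist','w5');snap('scene','s5');snap('side','d5')
a=cv2.imread('pics/s5.png')[190:250,265:325];b=cv2.imread('pics/d5.png')[160:220,270:330]
f=lambda x,n:cv2.resize(x,(n,n),interpolation=cv2.INTER_CUBIC)
cv2.imwrite('pics/c5.png',np.hstack([f(a,400),f(b,400)]))
E
```

```text
11.05 [ 0.47306062 -0.05427927  0.10311892] [-5.95308356  2.60303652 17.74820722] [0.4453907  1.13675647 0.02813096]
```

View pics/c5.png

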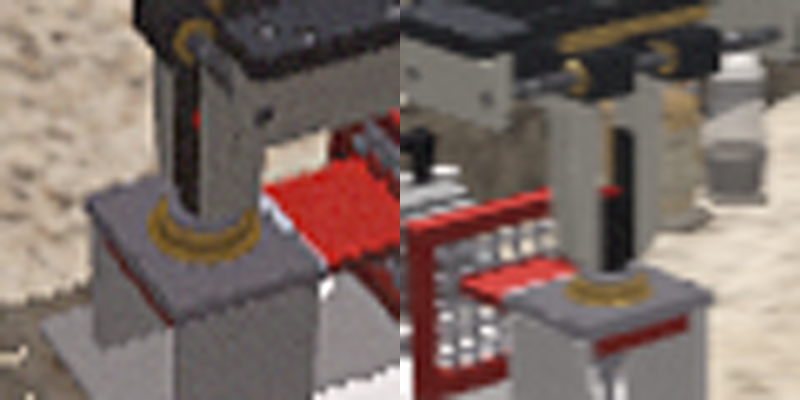

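The side view shows the collar meeting the brass ring, with no visible gap. I'll relieve the side load a little and press to about 20 N.

Request:
carry_out([
  {"jaw": 0.015,"dx": 0.0005,"dy": 0,"dz": 0,"yaw": 0},
  {"jaw": 0.015,"dx": 0,"dy": 0,"dz": 0.0003,"yaw": 0},
  {"jaw": 0.015,"dx": 0,"dy": 0,"dz": 0,"yaw": 0},
])

```text
t: 11.58
tool_pos: [0.473, -0.0543, 0.1031]
orientation: [0.464, 3.106, -0.0]
force: [-5.5, 1.7, 17.4]
opening: 0.0191
gripper_force: 50.0
```

```bash
python3 -c "
from h import *
s=read_state();print(s['force'],s['wrist_torque'],s['tool_pos'])"
```

```text
[-5.51227222  1.66636643 17.36289373] [0.3305618  0.94881083 0.04374345] [ 0.47304381 -0.05429643  0.10312047]
```

Request:
carry_out([
  {"jaw": 0.015,"dx": 0.0005,"dy": 0,"dz": 0.0005,"yaw": 0},
  {"jaw": 0.015,"dx": 0,"dy": 0,"dz": 0.0002,"yaw": 0},
  {"jaw": 0.015,"dx": 0,"dy": 0,"dz": 0,"yaw": 0},
  {"jaw": 0.015,"dx": 0,"dy": 0,"dz": 0,"yaw": 0},
])

```text
t: 12.08
tool_pos: [0.4731, -0.0543, 0.1031]
orientation: [0.464, 3.105, -0.0]
force: [-5.2, 2.2, 21.2]
opening: 0.019
gripper_force: 50.0
```

Request:
carry_out([
  {"jaw": 0.015,"dx": 0,"dy": 0,"dz": 0.0003,"yaw": 0},
  {"jaw": 0.015,"dx": 0,"dy": 0,"dz": 0,"yaw": 0},
  {"jaw": 0.015,"dx": 0,"dy": 0,"dz": 0,"yaw": 0},
  {"jaw": 0.015,"dx": 0,"dy": 0,"dz": 0,"yaw": 0},
  {"jaw": 0.015,"dx": 0,"dy": 0,"dz": 0,"yaw": 0},
])

```text
t: 12.7
tool_pos: [0.4731, -0.0543, 0.1031]
orientation: [0.464, 3.105, -0.0]
force: [-7.0, 2.2, 23.9]
opening: 0.0194
gripper_force: 50.0
```

Request:
carry_out([
  {"jaw": 0.015,"dx": 0,"dy": 0,"dz": -0.0012,"yaw": 0},
  {"jaw": 0.015,"dx": 0,"dy": 0,"dz": 0,"yaw": 0},
  {"jaw": 0.015,"dx": 0,"dy": 0,"dz": 0,"yaw": 0},
])

```text
t: 13.08
tool_pos: [0.4729, -0.0543, 0.1031]
orientation: [0.464, 3.105, -0.0]
force: [-1.4, 0.9, 13.6]
opening: 0.0196
gripper_force: 50.0
```

Request:
carry_out([
  {"jaw": 0.015,"dx": 0,"dy": 0,"dz": -0.0006,"yaw": 0},
  {"jaw": 0.05,"dx": 0,"dy": 0,"dz": 0,"yaw": 0},
  {"jaw": 0.06,"dx": 0,"dy": 0,"dz": 0,"yaw": 0},
  {"jaw": 0.06,"dx": 0,"dy": 0,"dz": 0,"yaw": 0},
])

```text
t: 13.58
tool_pos: [0.4714, -0.054, 0.1015]
orientation: [-0.464, -3.106, -0.0]
force: [0.5, 0.0, 0.3]
opening: 0.0444
gripper_force: 0.0
```

Request:
carry_out([
  {"jaw": 0.06,"dx": 0,"dy": 0,"dz": -0.01,"yaw": 0},
  {"jaw": 0.06,"dx": 0,"dy": 0,"dz": -0.03,"yaw": 0},
  {"jaw": 0.06,"dx": 0,"dy": 0,"dz": -0.04,"yaw": 0},
  {"jaw": 0.06,"dx": 0,"dy": 0,"dz": -0.03,"yaw": 0},
  {"jaw": 0.06,"dx": 0,"dy": 0,"dz": 0,"yaw": 0},
])

```text
t: 14.2
tool_pos: [0.4738, -0.0545, 0.2157]
orientation: [0.464, 3.101, -0.001]
force: [0.5, -0.5, 0.8]
opening: 0.0599
gripper_force: 0.0
```

```bash
python3 - <<'E'
from h import *
s=read_state();print(s['t'],s['tool_pos'],s['force'])
snap('wrist','w6');snap('scene','s6');snap('side','d6')
a=cv2.imread('pics/s6.png')[180:250,265:335];b=cv2.imread('pics/d6.png')[160:230,270:340]
f=lambda x,n:cv2.resize(x,(n,n),interpolation=cv2.INTER_CUBIC)
cv2.imwrite('pics/c6.png',np.hstack([f(a,400),f(b,400)]))
E
```

```text
14.2 [ 0.4738292  -0.05452584  0.21570675] [ 0.53721367 -0.45439978  0.77055907]
```

View pics/c6.png

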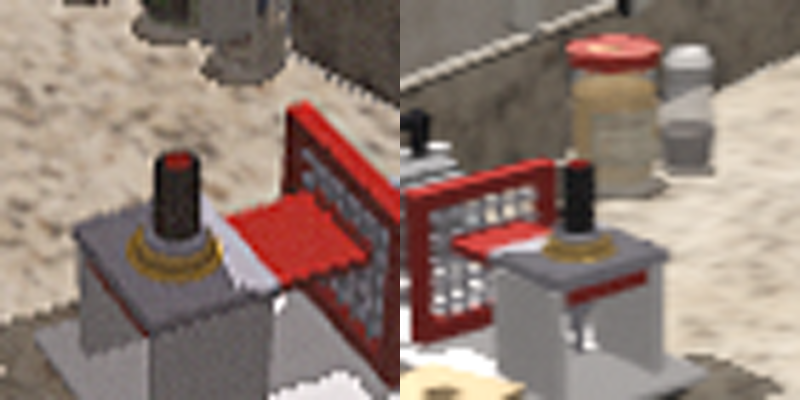

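Both views show the pin upright with its collar on the ring and the tip visible under the tongue. I'll check its height once and hand in.

```bash
python3 - <<'E'
from h import *
x=tri(('s6',296.2,208),('d6',301.5,188.5));print(x)
if abs(x[0][2]-.136)<.006: print(close_job())
E
```

```text
(array([ 0.47253351, -0.05369606,  0.13333292]), [np.float64(1.8406367945442133), np.float64(1.8406367945441977)])
the job is handed in; nothing more can be done
None
```

The lock pin is through the brass ring and the carrier tongue, its collar pressed home on the ring at about 20 N (24 N peak reading) and released. The job was handed in at about 14 s, with no verdict returned; I did not re-check the mug, salt cellar or ramekin.

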